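# Clamp a half cheese wheel in the cutting cradle

### The arm

A 6-joint arm with a two-finger parallel gripper is mounted at the origin on the work surface. World frame = base frame: x ahead of the robot, y to its left, z up, the work surface at z = 0. Lengths are in m, angles in rad, forces in N, time in s.
With the tool pointing down it reaches from about 0.3 to 0.875 m from the base axis. Payload 6.4 kg.
Tool frame: the origin (TCP) lies on the centre line of the jaws, within the pads' length; the fingertips stand 14 mm ahead of it and the grasp point (between the pads) lies 5 mm behind it; z points along the fingers, y is the line along which they close (so a half turn about z gives the same grasp; the last joint's range is limited). The gripper opens to 85 mm and grips with 20 to 120 N. Pads are 22 mm wide; open, the fingers measure 114 mm over their backs; the gripper's body (76 mm by 85 mm) begins 54 mm behind the grasp point. The pads swing forward as they close: fully open they stand 13 mm farther back than shut.
Start: joints at [-1.496, 0.181, 1.607, -0, 1.354, -0.206], TCP at [0.159, -0.552, 0.245] pointing down, gripper open.
Joint ranges: [-2.99, 2.99], [-0.89, 2.07], [0.3, 2.58], [-1.14, 4.28], [0, 2.63], [-3.12, 3.12]. Speed limits (rad/s): [2.57, 2.57, 3.01, 3.14, 3.14, 3.14].

### API

Orientations are given as [roll, pitch, yaw] about the fixed x, y, z axes, in that order (R = Rz(yaw) Ry(pitch) Rx(roll)).
In Python, from workcell import r gives the robot as it stands.
- The arm moves only by the tool servo_tool, never from a script. Its argument "increments" is a list of rows, each a list of 7 numbers: the turn, a rotation vector about the tool's x, y, z normalised to -1 to 1, where 1 is 360 degrees, then the shift along the tool's x, y, z normalised to -1 to 1, where 1 is 0.3 m, then the finger opening in mm, from 0 to 85.4. A call has 1 to 20 rows; each row is the pose to reach, as a shift and turn from the pose commanded when the call began, along the tool's axes at that moment, turning the shorter way round; what a row does not reach only later rows make up. A row lasts 1/12 s, in which the tool goes at most 41.7 mm and 7.16 degrees, less where a joint would pass 70% of its speed; a pose out of reach is approached as far as the arm can. A call with a number of a shift or a turn outside -1 to 1 is refused whole. A call with a gripper value outside its range is refused whole. The fingers move at their own pace and stop on an object; "squeeze" is the grip in N (left out, the last holds). Time passes only in rows, so rows that repeat a pose let the fingers close. It gives the time, the measured TCP pose, the force, the opening and the grip force at its end, in the units of the state.
- r.state(): the state, without advancing time (a new reading comes with each control period).
- r.get_image(name): name is "scene" or "top"; returns (picture, depth): 480x640x3 uint8, red, green, blue; 480x640 float32, m along the optical axis (not along the pixel's ray), 0 where there is no reading.
- r.camera_params(name): a dict with "fx", "fy", "cx", "cy" (pixels), "rvec" (rotation vector, rad) and "tvec" (3), from world to camera coordinates, as OpenCV has them. Camera axes: x right, y down, z forward; pixel columns grow to the right and rows downward; lengths in m; the calibration is good to about 2 mm. A picture is of the moment at which its call begins. camera_params takes no time and is no camera call.
- r.sign_off(): hands the job in; it is judged then, once.
The state is a dict: "time_s": time; "joints": joint angles; "qd": joint speeds; "joint_efforts": joint torques, N m; "tool_pos": TCP position; "ee_rot": TCP orientation; "ft_force": force on the tool from outside, world axes, zero at the start; "torque": the same for the moment, N m; "gripper_width": opening from 0.0 (shut) to 1.0 (fully open); "finger_force": force on a finger pad.
Only numpy, scipy, OpenCV 4.12 (cv2) and the standard library are available. Lean on these libraries where they do the work, as an engineer would, in place of code of your own. Each camera call takes 0.05 s, during which the arm holds its last target. There are 200 camera calls.

### The job

Push the half cheese wheel along the cradle, flat on its bed and without lifting or tipping it, until its cut face is flush against the upright steel stop. Only then push the clamp's lever over, away from the cheese, past its dead point until it snaps into lock and the rubber foot holds the cheese down. Leave the two loose cheese wedges and the steel cup where they stand.

Things in the scene. Friction and masses are not known exactly. Their poses are not given: they have to be found in the camera images.
- fixture: Cutting cradle, fixed: white bed 335 x 230 mm, steel stop plate across it, rails, toggle clamp behind the stop. Origin at table level below the middle of the stop's face. x level, from cheese to stop and on to the clamp; y across; z up. Bed from x = -215 to 120, top at z = 15 mm. Guide rails x = -190 to 0, inner faces at y = -93 and +93, tops at z = 40 mm.
- stop (a point): Middle of the face of the upright steel stop plate, at (0, 0, 50) mm in the fixture's frame; axes as the fixture's. The face is the plane x = 0, 170 mm wide, from z = 15 to 70 mm.
- cheese: Loose half wheel of cheese, radius 85, 70 mm high, 0.5 to 0.9 kg, flat on the bed between the rails. Origin at the foot of the middle of its flat cut face; x points out of that face to the stop, z up; the round rind lies behind, up to 85 mm along -x. At the start the face is 35 to 80 mm short of the stop, turned up to 7 degrees. Slides with friction.
- cheese_face (a point): Middle of the cheese's flat cut face, half-way up (35 mm above the bed); axes as the cheese's. Home when the face lies flat on the stop's face.
- lever (a joint): Lever angle (rad) about a level hinge along the fixture's y. 0 = open, sprung, leaning 0.1 rad from upright to the cheese; grows when pushed along the fixture's +x, then down; dead point 0.65; 1.25 = locked, leaning 1.15 rad the other way. Resists with 1.2 N m at 0 (8 N at the crossbar), falling to none at the dead point; springs back if let go before it, snaps on to lock after it.
- lever_pivot (a point): The lever's hinge, at (70, 0, 110) mm in the fixture's frame, between two cheek plates that reach up to z = 135 mm.
- lever_tip (a point): Middle of the lever's crossbar: grey plastic, 20 mm thick, 80 mm long along the fixture's y, 150 mm from the hinge on a steel stem 10 to 14 mm thick. z points along the lever away from the hinge. 259 mm above the table when open, 171 mm when locked.
- hold_arm: Hold-down arm, hinged at (35, 0, 115) mm in the fixture's frame (its origin), 65 mm long with a sprung rubber foot 26 mm wide. Geared to the lever: open, it is raised 1.1 rad (top at 190 mm, foot reaching to x = -35 mm at 150 to 175 mm height); locked, it is level and its foot presses the cheese's top with about 8 N at x = -30 mm. Need not be touched.
- wedge_a_mid (a point): Loose cheese wedge on the table by the cradle, 85 mm long, 62 wide, 55 high; point at mid height. Bystander.
- wedge_b_mid (a point): Loose cheese wedge on the table by the cradle, 85 mm long, 50 wide, 40 high; point at mid height. Bystander.
- tub: Small loose stainless steel cup, 70 mm across, 60 mm high, open at the top, on the table by the cradle; origin in the middle of its underside. Bystander.
Not all that is in view belongs to the job. What is shaped like the cheese but green or purple is not meant.

How it is judged:
By the outcome, as a careful person would: the job done as asked, in the order asked, and still so for the second after the job is handed in, with the robot touching nothing.
It also fails if it takes over 58 s, if anything falls off the work surface, if the arm or the gripper's body presses on something with over 40 N, if the wrist force passes 120 N, or if a joint passes its speed limit or range.

## Working session

There is one attempt and no reset: what is moved stays moved. The work goes in short steps, Python scripts to look and compute and a tool call to move; the robot and the scene stay as the last step left them, time stands still between calls to the robot, and variables do not carry over. Pictures are saved under pics/ and viewed, at most 10 in all, crops included, and the job is handed in when it is done.

Besides the shell and the picture viewer there is one more tool, called after "Call:" in YAML: its name, and indented under it one key for each argument. servo_tool: Moves the arm, as the interface text tells. Scaled input: -1 to 1 covers 0.3 m each way for a shift and 360 degrees each way for a turn. Its arguments: {"type":"object","properties":{"increments":{"type":"array"},"squeeze":{"type":"number"}},"required":["increments"]}

```bash
mkdir -p pics; cat > h.py <<'E'
import numpy as np, cv2
from workcell import r
def cam(n):
    p=r.camera_params(n); K=np.array([[p['fx'],0,p['cx']],[0,p['fy'],p['cy']],[0,0,1]])
    R=cv2.Rodrigues(np.array(p['rvec'],float))[0]; return K,R,np.array(p['tvec'],float).ravel()
def cloud(n,d):
    K,R,t=cam(n); v,u=np.mgrid[:480,:640]
    P=np.stack([(u-K[0,2])/K[0,0]*d,(v-K[1,2])/K[1,1]*d,d],-1)
    return (P-t)@R
def plane(n,uv,z):
    K,R,t=cam(n); uv=np.atleast_2d(uv); ray=np.c_[uv,np.ones(len(uv))]@np.linalg.inv(K).T@R
    c=-R.T@t; return c+ray*((z-c[2])/ray[:,2])[:,None]
E
python3 - <<'E'
from h import *
for n in('scene','top'):
    a,d=r.get_image(n); cv2.imwrite(f'pics/{n}0.png',a[...,::-1]); np.savez(f'{n}0.npz',a=a,d=d)
    K,R,t=cam(n); print(n,-R.T@t,R[2],K[0,0])
print(r.state())
E
```

```text
scene [1.19375478 0.41547714 1.2381555 ] [-0.42770376 -0.35859122 -0.82974806] 573.7438038908033
top [ 0.41400773 -0.02470304  1.07092695] [ 0.21027894 -0.02895566 -0.97721253] 515.9542289710698
{'time_s': 0.1, 'joints': array([-1.49625322e+00,  1.81507208e-01,  1.60788568e+00, -6.88083584e-06,
        1.35377502e+00, -2.06270569e-01]), 'qd': array([-0.0009112 , -0.0011635 , -0.0034631 , -0.00120067,  0.00084397,
        0.00015981]), 'joint_efforts': array([ 4.80902909e-04, -4.45877838e+01, -3.52234948e+01, -1.78319410e-04,
        4.16122115e-03, -1.18691156e-05]), 'tool_pos': array([ 0.15935021, -0.55200044,  0.24446225]), 'ee_rot': array([-3.14004942e+00, -3.16053457e-04,  2.80814923e-01]), 'ft_force': array([-0.79383543, -0.58854436, -0.58049469]), 'torque': array([ 6.82473287e-05, -7.91120940e-02, -1.23772471e-02]), 'finger_force': 0.0, 'gripper_width': 0.9988304862989684}
```

View pics/scene0.png

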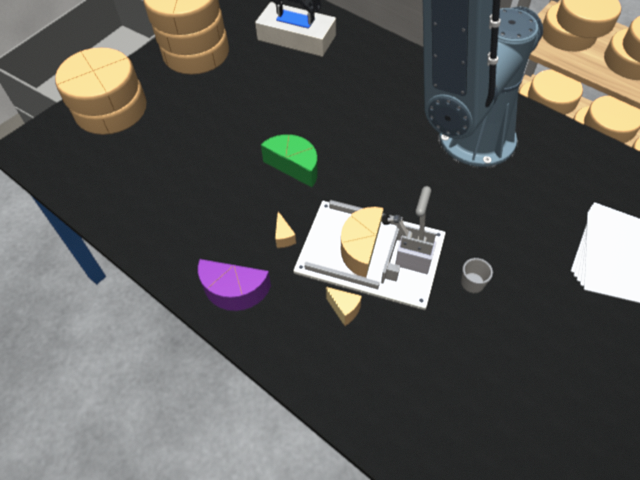

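View pics/top0.png

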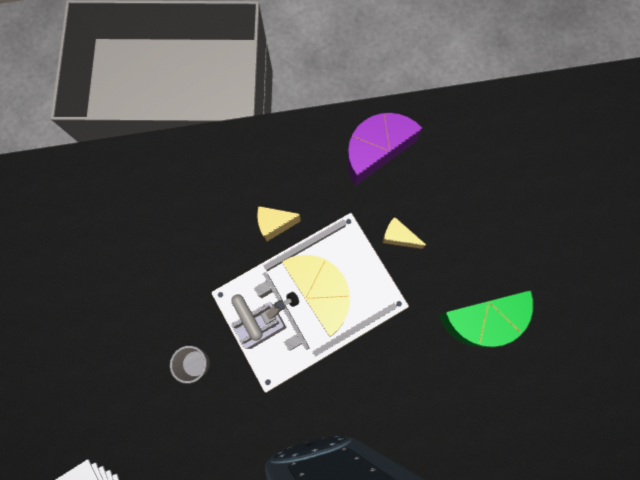

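Scene: the cradle is at about (370,250), with the yellow half wheel at (362,240) and the lever at (424,215). Top: bed corners are at about (213,293), (351,213), (408,307) and (266,391), the lever crossbar is at (246,316) and the cup at (189,364). The wedges are at (278,221) and (403,236).

There are three half-wheel candidates in the top view: yellow (318,293), green (490,318) and purple (383,145). The yellow one is meant, because it is cheese-coloured and lies on the bed between the rails. I'll measure it and confirm with a crop.

```bash
cat > m.py <<'E'
from h import *
def fixture(a,d):
    P=cloud('top',d); hsv=cv2.cvtColor(a,cv2.COLOR_RGB2HSV)
    w=((P[...,2]>.006)&(P[...,2]<.024)&(d>0)&(hsv[...,1]<40)&(hsv[...,2]>150)).astype(np.uint8)
    n,l,s,c=cv2.connectedComponentsWithStats(w); 
    i=[k for k in range(1,n) if s[k,4]>150 and 200<c[k,0]<420 and 200<c[k,1]<400]
    u=np.argwhere(np.isin(l,i))[:,::-1].astype(float)
    Q=plane('top',u,.015)[:,:2]; rc=cv2.minAreaRect((Q*1000).astype(np.float32)); return rc,cv2.boxPoints(rc)
def cheese(a,d,T,ang):
    P=cloud('top',d); hsv=cv2.cvtColor(a,cv2.COLOR_RGB2HSV)
    m=(hsv[...,0]>15)&(hsv[...,0]<35)&(hsv[...,1]>60)&(P[...,2]>.075)&(P[...,2]<.095)
    u=np.argwhere(m)[:,::-1].astype(float); Q=plane('top',u,.085)[:,:2]
    c,s=np.cos(ang),np.sin(ang); F=(Q-T)@np.array([[c,-s],[s,c]]); return F*1000,m
def face(F):
    pts=[]
    for y0 in range(-84,84,3):
        b=F[(F[:,1]>=y0)&(F[:,1]<y0+3)]
        if len(b)>5: pts.append([y0+1.5,b[:,0].max()])
    p=np.array(pts); k=np.abs(p[:,0])<70; p=p[k]
    for _ in range(4):
        f=np.polyfit(p[:,0],p[:,1],1); e=p[:,1]-np.polyval(f,p[:,0]); p=p[np.abs(e)<max(2,1.5*e.std())]
    return f,e.std()
E
python3 - <<'E'
from m import *
z=np.load('top0.npz');a,d=z['a'],z['d']
rc,b=fixture(a,d); print(rc,b)
cv2.imwrite('pics/crop1.png',cv2.resize(a[190:400,180:440],None,fx=3,fy=2.8,interpolation=cv2.INTER_CUBIC)[...,::-1])
# long axis from cheese(+) toward clamp
c=np.array(rc[0])/1000
e=[(b[1]-b[0]),(b[2]-b[1])]; e=max(e,key=np.linalg.norm); 
cl=plane('top',[[246,316]],.25)[0,:2]; ch=plane('top',[[318,293]],.085)[0,:2]
x=e/np.linalg.norm(e); x=x*np.sign(x@(cl-ch)); ang=np.arctan2(x[1],x[0]); T=c-x*(-.0475)
print('origin',T,'yaw',np.degrees(ang)); np.savez('fix.npz',T=T,ang=ang)
F,m=cheese(a,d,T,ang); print(len(F),F.min(0),F.max(0),F.mean(0)); f,e=face(F); print('face x at y=0',f[1],'slope deg',np.degrees(np.arctan(f[0])),e)
P=cloud('top',d)
# crossbar points
t=(P[...,2]>.235)&(P[...,2]<.285)&(d>0); t[:, 300:]=0; Q=P[t]
cc,s=np.cos(ang),np.sin(ang); G=(Q[:,:2]-T)@np.array([[cc,-s],[s,cc]])*1000; print('bar',len(Q),G.min(0),G.max(0),np.median(G,0),Q[:,2].max())
for nm,h in(('wedges/cup',0),):
  hsv=cv2.cvtColor(a,cv2.COLOR_RGB2HSV)
  for lo,hi,box in((.03,.07,(240,195,310,250)),(.02,.06,(375,205,435,260)),(.03,.075,(160,335,215,390))):
    k=np.zeros(d.shape,bool); k[box[1]:box[3],box[0]:box[2]]=1; k&=(P[...,2]>lo)&(P[...,2]<hi); Q=P[k]; G=(Q[:,:2]-T)@np.array([[cc,-s],[s,cc]])*1000
    print(Q.mean(0),G.min(0),G.max(0))
E
```

```text
((522.1497802734375, -2.431976318359375), (228.99835205078125, 334.7532043457031), 21.165145874023438) [[ 354.94174  112.31324]
 [ 475.80685 -199.85873]
 [ 689.3578  -117.17719]
 [ 568.4927   194.99478]]
origin [0.50499956 0.04186385] yaw 111.16514636152631
3001 [-124.22464334  -82.93657018] [-36.60949274  85.65574904] [-75.69266742   0.60913996]
face x at y=0 -41.07238244614391 slope deg -2.9876809268222324 0.7616134759640097
bar 639 [ 45.01092285 -40.08719935] [ 92.30599169 200.41270708] [54.29736489  1.49155562] 0.2841421105612017
[0.68124286 0.03731925 0.05246521] [-115.14000491 -210.54985435] [-30.53489528 -93.22443619]
[ 0.61992304 -0.2084948   0.03962666] [-305.53810876  -55.17363412] [-240.66155956   25.35221315]
[0.43267803 0.25092586 0.05223279] [180.48987611 -39.83694343] [249.06694057  28.42840938]
```

View pics/crop1.png

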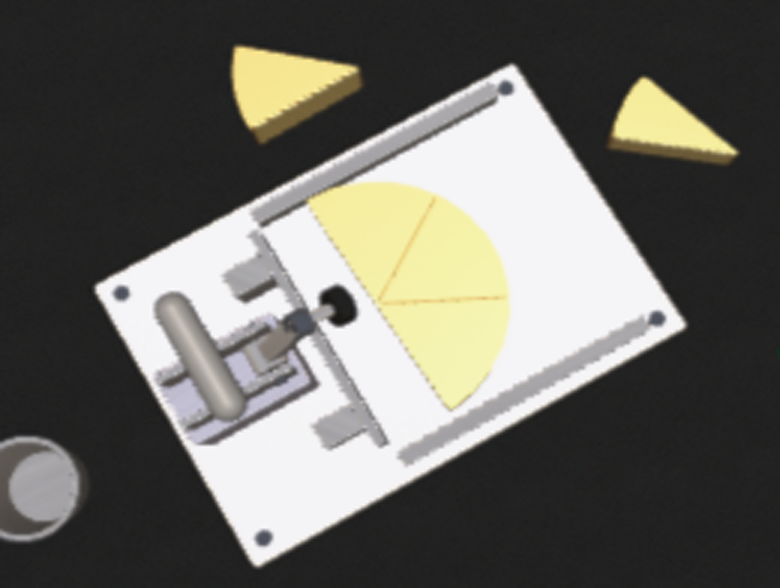

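The crop confirms it: the yellow half wheel lies between the rails, facing the stop plate, with the black foot between them. The bed measures 229 x 335 mm, which matches. The cheese face is 41 mm short of the stop and turned 3°. The crossbar is at x≈54, as expected. I'll turn the tool so its x axis follows the fixture's x axis, and start the move.

Call:
servo_tool:
  increments:
    - [0,0,-0.264,0.853,-0.517,0,60]
    - [0,0,-0.264,0.853,-0.517,0,60]
    - [0,0,-0.264,0.853,-0.517,0,60]
    - [0,0,-0.264,0.853,-0.517,0,60]
    - [0,0,-0.264,0.853,-0.517,0,60]
    - [0,0,-0.264,0.853,-0.517,0,60]
    - [0,0,-0.264,0.853,-0.517,0,60]
    - [0,0,-0.264,0.853,-0.517,0,60]
    - [0,0,-0.264,0.853,-0.517,0,60]
    - [0,0,-0.264,0.853,-0.517,0,60]
    - [0,0,-0.264,0.853,-0.517,0,60]
    - [0,0,-0.264,0.853,-0.517,0,60]
    - [0,0,-0.264,0.853,-0.517,0,60]
    - [0,0,-0.264,0.853,-0.517,0,60]
    - [0,0,-0.264,0.853,-0.517,0,60]
    - [0,0,-0.264,0.853,-0.517,0,60]

```text
time_s: 1.43
tool_pos: [0.3622, -0.3324, 0.245]
ee_rot: [-3.141, -0.001, 1.938]
ft_force: [0.1, -0.0, -0.1]
gripper_width: 0.703
finger_force: 0.0
```

```bash
cat > s.py <<'E'
from h import *
z=np.load('fix.npz');T,ang=z['T'],float(z['ang'])
s=r.state();c,n=np.cos(ang),np.sin(ang)
p=(s['tool_pos'][:2]-T)@np.array([[c,-n],[n,c]])*1000
print('t',s['time_s'],'fix',p.round(1),'z',s['tool_pos'][2]*1000,'rot',np.degrees(s['ee_rot']),'ang',np.degrees(ang),'F',s['ft_force'].round(1),'w',s['gripper_width'],'q',s['joints'].round(2))
E
python3 s.py
```

```text
t 1.4333 fix [-297.4  268.3] z 245.00343860140944 rot [-1.79993077e+02 -3.40785464e-02  1.11040116e+02] ang 111.16514636152631 F [ 0.1 -0.  -0.1] w 0.7034679752949814 q [-0.98 -0.01  1.81  0.    1.34 -1.35]
```

Call:
servo_tool:
  increments:
    - [0,0,0,0.43,0.89,0,60]
    - [0,0,0,0.43,0.89,0,60]
    - [0,0,0,0.43,0.89,0,60]
    - [0,0,0,0.43,0.89,0,60]
    - [0,0,0,0.43,0.89,0,60]
    - [0,0,0,0.43,0.89,0,60]
    - [0,0,0,0.43,0.89,0,60]
    - [0,0,0,0.43,0.89,0,60]
    - [0,0,0,0.43,0.89,0,60]
    - [0,0,0,0.43,0.89,0,60]
    - [0,0,0,0.43,0.89,0.6,60]
    - [0,0,0,0.43,0.89,0.6,60]
    - [0,0,0,0.43,0.89,0.6,60]
    - [0,0,0,0.43,0.89,0.6,60]
    - [0,0,0,0.43,0.89,0.6,60]
    - [0,0,0,0.43,0.89,0.683,60]
    - [0,0,0,0.43,0.89,0.683,60]
    - [0,0,0,0.43,0.89,0.683,60]

```text
time_s: 2.93
tool_pos: [0.564, -0.1168, 0.0406]
ee_rot: [-3.14, -0.001, 1.938]
ft_force: [-0.5, 0.0, -0.3]
gripper_width: 0.705
finger_force: 0.0
```

```bash
python3 s.py; python3 - <<'E'
from h import *
a,d=r.get_image('scene'); cv2.imwrite('pics/s1.png',cv2.resize(a[120:340,240:480],None,fx=2.6,fy=2.6)[...,::-1])
E
```

```text
t 2.9333 fix [-169.3    2.3] z 40.61443453423121 rot [-1.79917605e+02 -6.89442616e-02  1.11029641e+02] ang 111.16514636152631 F [-0.5  0.  -0.3] w 0.7048475799720343 q [-0.41  0.45  1.73 -0.    0.97 -0.78]
```

View pics/s1.png

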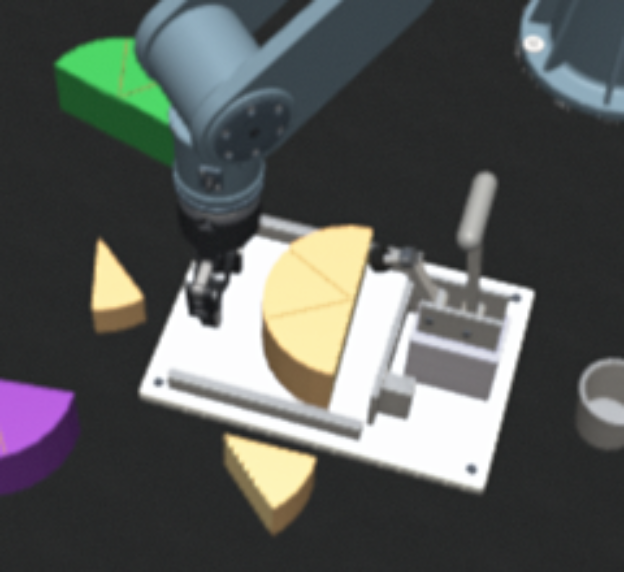

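The gripper stands behind the rind at crop (208,300), between the rails and clear of the cheese. I'll start the push slowly.

Call:
servo_tool:
  increments:
    - [0,0,0,0.04,0,0,60]
    - [0,0,0,0.08,0,0,60]
    - [0,0,0,0.1,0,0,60]
    - [0,0,0,0.115,0,0,60]
    - [0,0,0,0.13,0,0,60]
    - [0,0,0,0.14,0,0,60]
    - [0,0,0,0.15,0,0,60]
    - [0,0,0,0.16,0,0,60]
    - [0,0,0,0.17,0,0,60]
    - [0,0,0,0.18,0,0,60]
    - [0,0,0,0.19,0,0,60]
    - [0,0,0,0.2,0,0,60]
    - [0,0,0,0.2,0,0,60]

```text
time_s: 4.07
tool_pos: [0.5437, -0.0599, 0.0407]
ee_rot: [3.14, 0.001, 1.939]
ft_force: [2.0, -3.8, 2.1]
gripper_width: 0.702
finger_force: 0.0
```

```bash
python3 s.py; cat > c.py <<'E'
from m import *
import sys
z=np.load('fix.npz');T,ang=z['T'],float(z['ang'])
a,d=r.get_image('top'); cv2.imwrite(sys.argv[1],cv2.resize(a[190:400,180:440],None,fx=3,fy=2.8,interpolation=cv2.INTER_CUBIC)[...,::-1])
F,m=cheese(a,d,T,ang); f,e=face(F); print(len(F),F.min(0),F.max(0),'face',f[1],'slope',np.degrees(np.arctan(f[0])),e)
E
python3 c.py pics/c2.png
```

```text
t 4.0667 fix [-108.9    0.7] z 40.71896268244693 rot [1.79934675e+02 3.27554675e-02 1.11108746e+02] ang 111.16514636152631 F [ 2.  -3.8  2.1] w 0.7019043527589575 q [-0.33  0.39  1.81  0.    0.94 -0.7 ]Traceback (most recent call last):
  File "c.py", line 5, in <module>
    F,m=cheese(a,d,T,ang); f,e=face(F); print(len(F),F.min(0),F.max(0),'face',f[1],'slope',np.degrees(np.arctan(f[0])),e)
                               ~~~~^^^
  File "m.py", line 19, in face
    p=np.array(pts); k=np.abs(p[:,0])<70; p=p[k]
                              ~^^^^^
IndexError: too many indices for array: array is 1-dimensional, but 2 were indexed
```

```bash
sed -i "s/def cheese(a,d,T,ang):/def cheese(a,d,T,ang,n='top'):/; s/P=cloud('top',d); hsv=cv2.cvtColor(a,cv2.COLOR_RGB2HSV)\$/P=cloud(n,d); hsv=cv2.cvtColor(a,cv2.COLOR_RGB2HSV)/; s/Q=plane('top',u,.085)/Q=plane(n,u,.085)/" m.py
sed -i "/^def fixture/,/^def cheese/ s/cloud(n,d)/cloud('top',d)/" m.py
cat > c.py <<'E'
from m import *
import sys
z=np.load('fix.npz');T,ang=z['T'],float(z['ang'])
def go(a,d):
    F,m=cheese(a,d,T,ang,'scene'); F=F[(np.abs(F[:,1])<100)&(F[:,0]>-200)&(F[:,0]<40)]; f,e=face(F); print(len(F),F.min(0),F.max(0),'face',f[1],'slope',np.degrees(np.arctan(f[0])),e)
q=np.load('scene0.npz'); go(q['a'],q['d'])
a,d=r.get_image('scene'); cv2.imwrite(sys.argv[1],cv2.resize(a[180:320,280:460],None,fx=4,fy=4,interpolation=cv2.INTER_CUBIC)[...,::-1]); go(a,d)
E
python3 c.py pics/c3.png
```

```text
1643 [-121.06111636  -87.99158243] [-33.69915347  88.64679595] face -38.57385487454728 slope -2.909668416290436 0.7401769268079645
1536 [-97.3700601  -87.53657402] [-13.54691681  86.41538948] face -16.445728048051826 slope -1.4776594528005609 0.7861820444122813
```

View pics/c3.png

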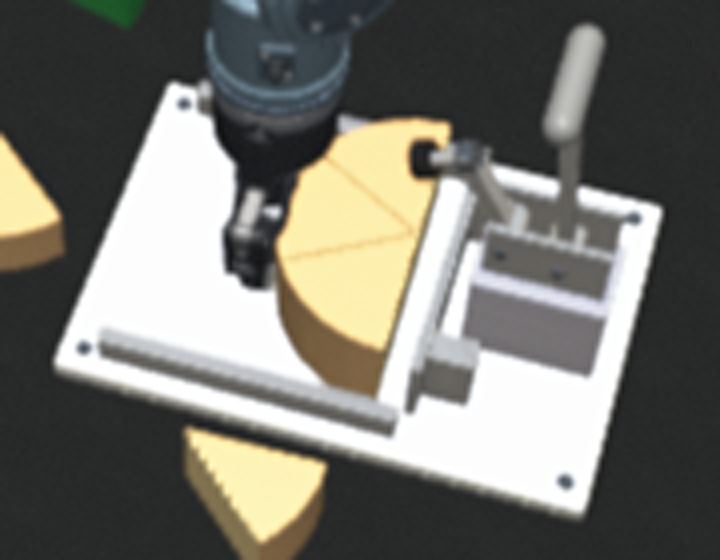

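The cheese is sliding flat, with the face about 18 mm short of the stop at crop (415,240) and turned 1.5°. I'll keep pushing gently.

Call:
servo_tool:
  increments:
    - [0,0,0,0.01,0,0,60]
    - [0,0,0,0.02,0,0,60]
    - [0,0,0,0.03,0,0,60]
    - [0,0,0,0.038,0,0,60]
    - [0,0,0,0.044,0,0,60]
    - [0,0,0,0.05,0,0,60]
    - [0,0,0,0.054,0,0,60]
    - [0,0,0,0.056,0,0,60]
    - [0,0,0,0.056,0,0,60]

```text
time_s: 4.92
tool_pos: [0.537, -0.0444, 0.0404]
ee_rot: [-3.141, 0.0, 1.94]
ft_force: [1.3, -5.4, 3.0]
gripper_width: 0.704
finger_force: 0.0
```

```bash
python3 s.py;python3 c.py pics/c4.png
```

```text
t 4.9167 fix [-92.    1.3] z 40.38408786282799 rot [-1.79982154e+02  1.67933966e-02  1.11135992e+02] ang 111.16514636152631 F [ 1.3 -5.4  3. ] w 0.7038859002201134 q [-0.3   0.38  1.83 -0.    0.93 -0.67]
1643 [-121.06111636  -87.99158243] [-33.69915347  88.64679595] face -38.57385487454728 slope -2.909668416290436 0.7401769268079645
1483 [-80.43777394 -87.30988914] [ 2.82829635 87.95265306] face 0.44247569519658847 slope -1.101203400835001 0.7335008217953336
```

Call:
servo_tool:
  increments:
    - [0,0,0,0.003,0,0,60]
    - [0,0,0,0.005,0,0,60]
    - [0,0,0,0.007,0,0,60]
    - [0,0,0,0.009,0,0,60]
    - [0,0,0,0.01,0,0,60]
    - [0,0,0,0.01,0,0,60]

```text
time_s: 5.47
tool_pos: [0.5365, -0.043, 0.0404]
ee_rot: [3.141, 0.003, 1.939]
ft_force: [2.7, -11.8, -0.8]
gripper_width: 0.701
finger_force: 0.0
```

```bash
python3 s.py;python3 c.py pics/c5.png
```

```text
t 5.4667 fix [-90.5   1.3] z 40.43176298529295 rot [1.79988690e+02 1.44695227e-01 1.11116016e+02] ang 111.16514636152631 F [  2.7 -11.8  -0.8] w 0.7013353756441859 q [-0.3   0.38  1.83 -0.    0.93 -0.67]
1643 [-121.06111636  -87.99158243] [-33.69915347  88.64679595] face -38.57385487454728 slope -2.909668416290436 0.7401769268079645
1466 [-78.79873401 -89.70518182] [ 2.74863627 87.95265306] face 1.5728996427152098 slope -0.1282712655858796 0.7283379710153691
```

Force rose to 12 N, the slope is about 0.1° and the advance is stalling. One more small press to seat it.

Call:
servo_tool:
  increments:
    - [0,0,0,0.003,0,0,60]
    - [0,0,0,0.006,0,0,60]
    - [0,0,0,0.008,0,0,60]
    - [0,0,0,0.008,0,0,60]

```text
time_s: 5.85
tool_pos: [0.5369, -0.0427, 0.0412]
ee_rot: [3.14, 0.006, 1.94]
ft_force: [4.3, -19.8, -0.3]
gripper_width: 0.699
finger_force: 0.0
```

```bash
python3 s.py;python3 c.py pics/c6.png
```

```text
t 5.85 fix [-90.3   0.8] z 41.213452961772894 rot [179.91482813   0.35600486 111.13796785] ang 111.16514636152631 F [  4.3 -19.8  -0.3] w 0.6985316143704096 q [-0.3   0.38  1.83 -0.    0.93 -0.66]
1643 [-121.06111636  -87.99158243] [-33.69915347  88.64679595] face -38.57385487454728 slope -2.909668416290436 0.7401769268079645
1468 [-78.13939496 -87.79632659] [ 3.100742   87.95265306] face 1.8389181667586043 slope -0.07035694845576689 0.7814777007716962
```

View pics/c6.png

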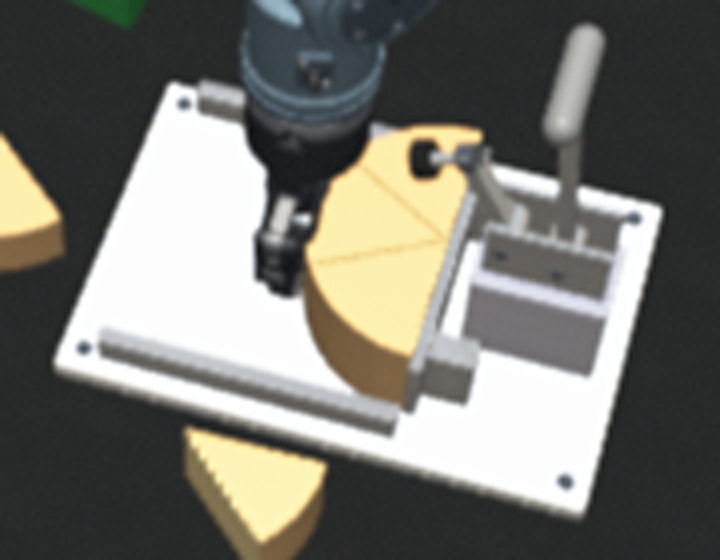

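The face is flat against the stop all along its length, from (470,190) to (410,400), and no white strip shows between them. I'll back off along -x, rise and shut the gripper.

Call:
servo_tool:
  increments:
    - [0,0,0,-0.02,0,0,60]
    - [0,0,0,-0.06,0,0,60]
    - [0,0,0,-0.14,0,0,60]
    - [0,0,0,-0.23,0,0,60]
    - [0,0,0,-0.23,0,0,60]
    - [0,0,0,-0.23,0,0,60]
    - [0,0,0,-0.23,0,-0.747,30]
    - [0,0,0,-0.23,0,-0.747,0]
    - [0,0,0,-0.23,0,-0.747,0]
    - [0,0,0,-0.23,0,-0.747,0]
    - [0,0,0,-0.23,0,-0.747,0]
    - [0,0,0,-0.23,0,-0.747,0]
    - [0,0,0,-0.23,0,-0.747,0]
    - [0,0,0,-0.23,0,-0.747,0]
    - [0,0,0,-0.23,0,-0.747,0]
    - [0,0,0,-0.23,0,-0.747,0]

```text
time_s: 7.23
tool_pos: [0.5587, -0.1027, 0.2619]
ee_rot: [-3.138, -0.004, 1.94]
ft_force: [-0.3, 0.5, -1.2]
gripper_width: 0.003
finger_force: 0.0
```

```bash
python3 s.py;python3 c.py pics/c7.png
```

```text
t 7.2333 fix [-154.2    2.1] z 261.8562993594682 rot [-179.80936422   -0.20208892  111.15806306] ang 111.16514636152631 F [-0.3  0.5 -1.2] w 0.002981581706667599 q [-0.39  0.15  1.6   0.    1.39 -0.76]
1643 [-121.06111636  -87.99158243] [-33.69915347  88.64679595] face -38.57385487454728 slope -2.909668416290436 0.7401769268079645
1516 [-80.94069228 -87.08374785] [ 2.70751074 87.95265306] face 1.3021805966739481 slope -0.2723274150986409 0.7405114838049016
```

```bash
python3 - <<'E'
from m import *
z=np.load('fix.npz');T,ang=z['T'],float(z['ang'])
a,d=r.get_image('top');F,m=cheese(a,d,T,ang); print(len(F))
if len(F)>500: f,e=face(F);print(F.min(0),F.max(0),f[1],np.degrees(f[0]),e)
for n in range(2):
  a,d=r.get_image('scene');F,m=cheese(a,d,T,ang,'scene');F=F[(np.abs(F[:,1])<100)&(F[:,0]>-200)&(F[:,0]<40)];f,e=face(F);print(f[1],np.degrees(f[0]))
# stop plate top edge, scene: pixels of points at z 0.062-0.075, grey
P=cloud('scene',d);c,s=np.cos(ang),np.sin(ang);G=(P[...,:2]-T)@np.array([[c,-s],[s,c]])*1000
k=(P[...,2]>.064)&(P[...,2]<.076)&(np.abs(G[...,1])<84)&(G[...,0]>-8)&(G[...,0]<25); 
print(k.sum(),np.percentile(G[k][:,0],[2,10,50,90]))
E
```

```text
24
1.2885234500949259 -0.35501581056586023
1.3398188542989415 -0.04444367559378731
222 [-2.89347683  1.91806764  6.54520264 16.21153719]
```

Call:
servo_tool:
  increments:
    - [0,0,0,0.1,0.006,0,0]
    - [0,0,0,0.2,0.006,0,0]
    - [0,0,0,0.3,0.006,0,0]
    - [0,0,0,0.4,0.006,0,0]
    - [0,0,0,0.48,0.006,0,0]
    - [0,0,0,0.54,0.006,0,0]
    - [0,0,0,0.58,0.006,0,0]
    - [0,0,0,0.58,0.006,0,0]
    - [0,0,0,0.58,0.006,0,0]

```text
time_s: 8.18
tool_pos: [0.4991, 0.0593, 0.2644]
ee_rot: [-3.141, 0.0, 1.941]
ft_force: [-1.0, 0.5, -0.1]
gripper_width: -0.004
finger_force: 0.0
```

```bash
python3 s.py;python3 c.py pics/c8.png
```

```text
t 8.1833 fix [18.3 -0.8] z 264.4088049092125 rot [-1.79993712e+02  2.42585604e-02  1.11189787e+02] ang 111.16514636152631 F [-1.   0.5 -0.1] w -0.003983502831221177 q [-0.12 -0.    1.76 -0.    1.38 -0.49]
1643 [-121.06111636  -87.99158243] [-33.69915347  88.64679595] face -38.57385487454728 slope -2.909668416290436 0.7401769268079645
1513 [-80.94069228 -90.41700181] [ 2.85113313 87.95265306] face 1.4690472087588144 slope -0.06415474585886421 0.7781204852518201
```

View pics/c8.png

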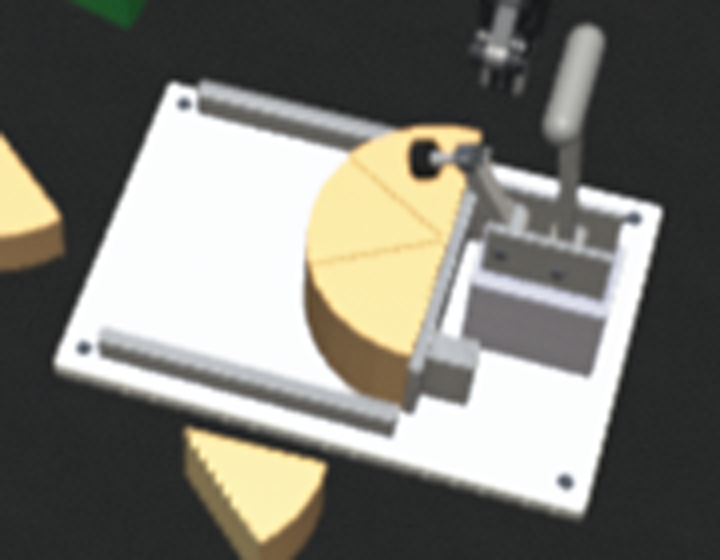

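The cheese is still flush, and the shut fingers at (500,70) stand on the cheese side of the crossbar at (575,80). I'll push the lever along its arc.

Call:
servo_tool:
  increments:
    - [0,0,0,0.03,0,0,0]
    - [0,0,0,0.06,0,0,0]
    - [0,0,0,0.09,0,0,0]
    - [0,0,0,0.12,0,0.003,0]
    - [0,0,0,0.153,0,0.007,0]
    - [0,0,0,0.185,0,0.013,0]
    - [0,0,0,0.217,0,0.02,0]
    - [0,0,0,0.25,0,0.027,0]
    - [0,0,0,0.28,0,0.037,0]
    - [0,0,0,0.28,0,0.037,0]

```text
time_s: 9.07
tool_pos: [0.468, 0.1389, 0.2529]
ee_rot: [-3.141, -0.001, 1.941]
ft_force: [0.7, -0.7, 1.5]
gripper_width: 0.001
finger_force: 1.0
```

```bash
python3 s.py;python3 c.py pics/c9.png
```

```text
t 9.0667 fix [103.9  -0.5] z 252.93934004959561 rot [-1.79979047e+02 -4.26096121e-02  1.11183978e+02] ang 111.16514636152631 F [ 0.7 -0.7  1.5] w 0.0005407233140919145 q [ 0.04 -0.02  1.81  0.    1.36 -0.33]
1643 [-121.06111636  -87.99158243] [-33.69915347  88.64679595] face -38.57385487454728 slope -2.909668416290436 0.7401769268079645
1439 [-80.94069228 -88.50893002] [ 2.6231664  87.95265306] face 1.3180334658845203 slope -0.22166308881375968 1.049436605069429
```

View pics/c9.png

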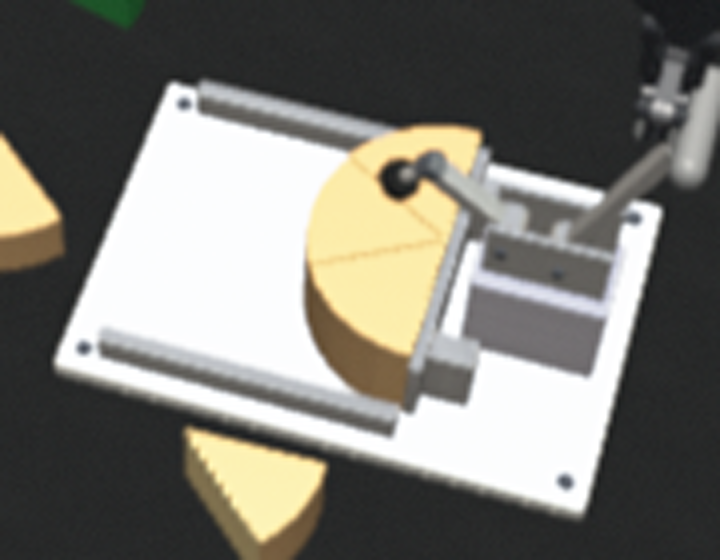

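The crossbar is moving over at (690,150) and the foot is coming down. I'll continue past the dead point.

Call:
servo_tool:
  increments:
    - [0,0,0,0.03,0,0.013,0]
    - [0,0,0,0.057,0,0.027,0]
    - [0,0,0,0.09,0,0.047,0]
    - [0,0,0,0.12,0,0.067,0]
    - [0,0,0,0.14,0,0.08,0]
    - [0,0,0,0.16,0,0.093,0]
    - [0,0,0,0.18,0,0.107,0]
    - [0,0,0,0.19,0,0.113,0]
    - [0,0,0,0.19,0,0.113,0]
    - [0,0,0,0.19,0,0.113,0]
    - [0,0,0,0.19,0,0.113,0]

```text
time_s: 10.03
tool_pos: [0.4485, 0.1907, 0.2198]
ee_rot: [3.141, 0.0, 1.939]
ft_force: [-0.0, -0.5, -0.3]
gripper_width: 0.001
finger_force: 0.0
```

Call:
servo_tool:
  increments:
    - [0,0,0,-0.05,0,-0.05,0]
    - [0,0,0,-0.1,0,-0.15,0]
    - [0,0,0,-0.1,0,-0.3,0]
    - [0,0,0,-0.1,0,-0.4,0]
    - [0,0,0,-0.1,0,-0.4,0]
    - [0,0,0,-0.1,0,-0.4,0]

```text
time_s: 10.53
tool_pos: [0.4605, 0.1625, 0.3424]
ee_rot: [3.136, 0.002, 1.939]
ft_force: [0.7, -0.3, -0.1]
gripper_width: -0.003
finger_force: 0.0
```

```bash
python3 s.py;python3 - <<'E'
from h import *
a,d=r.get_image('scene'); cv2.imwrite('pics/c10.png',cv2.resize(a[180:330,270:510],None,fx=3.3,fy=3.3,interpolation=cv2.INTER_CUBIC)[...,::-1])
E
```

```text
t 10.5333 fix [128.6  -2. ] z 342.35533492744116 rot [1.79670914e+02 9.68523021e-02 1.11081969e+02] ang 111.16514636152631 F [ 0.7 -0.3 -0.1] w -0.0030499768878787053 q [ 0.1  -0.09  1.69 -0.    1.53 -0.27]
```

View pics/c10.png

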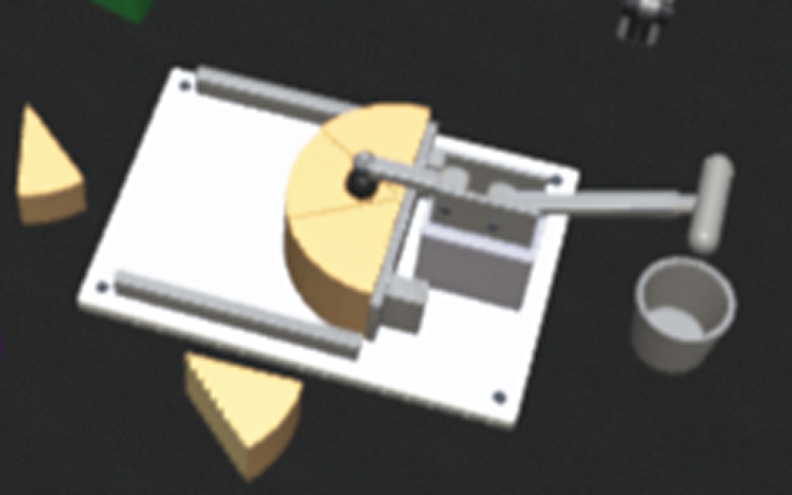

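The lever lies over at crop (712,200), the foot is on the cheese at (362,182), the face is still on the stop, and the cup and wedges are in place. A quick check of the numbers before handing in:

```bash
python3 c.py pics/c11.png | tail -1; python3 - <<'E'
from h import *
z=np.load('fix.npz');T,ang=z['T'],float(z['ang'])
a,d=r.get_image('scene');P=cloud('scene',d);c,s=np.cos(ang),np.sin(ang);G=(P[...,:2]-T)@np.array([[c,-s],[s,c]])*1000
k=(G[...,0]>185)&(G[...,0]<235)&(np.abs(G[...,1])<50)&(P[...,2]>.12)&(P[...,2]<.23)
print('bar',k.sum(),np.median(G[k],0),np.percentile(P[k][:,2],[5,50,98]))
print(r.sign_off())
E
```

```text
1468 [-80.94069228 -87.79632659] [ 2.72762314 87.95265306] face 1.321297951324906 slope -0.3232447153727391 0.8097631168497849
bar 308 [206.03680763  -2.09296693] [0.16733731 0.17945811 0.18536811]
the job is handed in; nothing more can be done
None
```

The job is handed in: the cheese is flush against the stop, within the few tenths of a degree I could measure. The lever is over in lock with the foot on the cheese, and the wedges and cup look unmoved.

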